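Hold an offcut on the sawing board

TASK

Slide the sawing board's aluminium cover fully shut over the pin compartment, then set the stepped wooden offcut flat on the shut cover, lengthwise along the fence, and let go of it. Then, with the gripper pushing diagonally (away from you and down), press the offcut squarely against the fence and flat on the cover at the same time, roughly centred on the saw slot, and finish while still holding it there with a steady push of about 10 N (well under 30 N). Leave the sanding block, glue bottle and tape roll where they are.

Things in the scene. Friction and masses are not known exactly. Their poses are not given: they have to be found in the camera images.
- board: Fixed plywood sawing board, 155 (x) x 330 (y) x 18 mm. Origin: on the table under the board's middle (y = 0 is the saw slot). x axis: from the front edge (robot side, x = -75 mm) to the fence; y axis: along the fence, to the robot's left. A low guide strip, its top 25 mm above the table, runs along x -62 to -52 mm. The pin compartment is in the middle, 66 x 120 mm.
- fence_face (a point): Point on the working face (towards the robot) of the wooden fence that stands along the far side of the board, fixed to it: at mid-length, just below the 3 mm saw slot cut in its top, 38 mm above the table, board x = +50 mm, y = 0; axes as the board's. The fence is 330 mm long, 25 mm thick, its top 56 mm above the table.
- cover_top (a point): Centre of the upper side of the sliding cover's flat aluminium plate, 98 (x) x 150 (y) x 4 mm, between guide strip and fence, 22 mm above the table; axes as the board's. Shut, it is at the board's x = 0, y = 0; the plate is the bed on which the offcut is then held.
- cover (a joint): Slide of the cover along the board's y axis, in m: 0 = fully shut, up to 0.09 = open towards +y (robot's left). Shut counts below 0.004. It slides with about 1 to 3 N and stays where it is left.
- lug (a point): Centre of the cover's lug, an upright aluminium bar fixed on the cover at its +y end: 36 mm long (board x), 8 mm thick (board y), standing 14 mm above the plate (its top 36 mm above the table, this point 29 mm). It moves with the cover; shut, it is at the board's x = -12, y = +68 mm. Push or pinch it.
- offcut_center (a point): Centre (half-way up) of the loose wooden offcut, 60 g: a strip 90 mm long (its y axis), 22 mm high (z), 34 mm wide (x) in its lower 12 mm and 18 mm wide above, so that an 8 mm wide ledge runs along both long sides, both alike. Starts flat on the table left of the board. Held against fence and cover, this point is at the board's x = +33 mm, 33 mm above the table.
- sanding_block_center (a point): Centre of a loose brown foam sanding block, plain box 28 x 70 x 16 mm; bystander, which may lie in either of the two places left of the board, the offcut in the other.
- glue_bottle: Loose white cement bottle with green cap, 30 x 30 x 61 mm, origin at its underside; bystander.
- mask_tape: Loose roll of masking tape, 68 mm across, 18 mm high, origin at its underside; bystander.
- offcut: The same offcut; origin at the centre of its underside, axes as for its centre. A diagonal push on the long upper edges of its near side, with the gripper tilted some 30 to 45 degrees, presses it against fence and cover together. It slides easily on the polished cover (friction about 0.2). Centred on the slot, its end clears the lug by 19 mm.
Mind the look-alikes: they are no part of the job. Of the things that look like the offcut, the largest one is meant.

How it is judged:
On the way, in this order (a step that is already met when the one before it is completed fails the run):
1. the cover is fully shut, the offcut not yet on it (value of joint cover below 0.004 m and not (x of offcut_center in the frame of board above -0.04 m and z of offcut_center in the frame of board between 0.03 and 0.036 m and y of offcut_center in the frame of board between -0.035 and 0.035 m)), for 0.2 s.
2. the offcut lies flat on the shut cover, lengthwise along the fence, let go (x of offcut_center in the frame of board above -0.04 m and z of offcut_center in the frame of board between 0.03 and 0.036 m and y of offcut_center in the frame of board between -0.035 and 0.035 m and value of joint cover below 0.006 m and angle between offcut_center's own z axis and vertical below 0.06 rad and angle between the y axis of offcut and the y axis of board, either way round below 0.35 rad and contact force between the fingers and offcut below 0.05 N), for 0.2 s.
At the end, for the whole second after the job is handed in: The cover is shut (within 6 mm), the offcut lies flat (within 0.06 rad) on the cover plate and square (within 0.06 rad) against the fence, its middle within 18 mm of the saw slot, at rest, and the gripper keeps pushing it with 2 to 30 N against the fence and 2 to 30 N against the cover (value of joint cover below 0.006 m and contact force between offcut and board_c0 between 2 and 30 N and contact force between offcut and cover_c0 between 2 and 30 N and angle between offcut_center's own z axis and vertical below 0.06 rad and angle between the y axis of offcut and the y axis of board, either way round below 0.06 rad and x of offcut_center in the frame of board above 0.0295 m and z of offcut_center in the frame of board between 0.03 and 0.036 m and y of offcut_center in the frame of board between -0.018 and 0.018 m and linear speed of offcut below 0.01 m/s and contact force between any of the fingers, the arm and offcut above 2 N); the arm keeps its last pose, push and grip.
It fails at once if a bystander (sanding block, glue bottle, tape roll) is shifted by more than 3 cm (distance of any of glue_bottle, mask_tape, sanding_block_center from where it was at the start of the episode above 0.03 m).
It also fails if it takes over 72 s, if anything falls off the work surface, if the arm or the gripper's body presses on something with over 40 N, if the wrist force passes 120 N, or if a joint passes its speed limit or range.

ROBOT

A 6-joint arm with a two-finger parallel gripper is mounted at the origin on a cart in front of the work surface, level with it; the furniture and walls round the work are solid. World frame = base frame: x ahead of the robot, y to its left, z up, the work surface at z = 0. Lengths are in m, angles in rad, forces in N, time in s.
With the tool pointing down it reaches from about 0.375 to 0.9 m from the base axis. Payload 3.1 kg.
Tool frame: the origin (TCP) lies midway between the tips of the shut fingers; the grasp point (between the pads) lies 19 mm behind it; z points along the fingers, y is the direction in which the jaws open and shut (so a half turn about z gives the same grasp; the last joint's range is limited). The gripper opens to 87 mm and grips with 3 to 60 N. Pads are 19 mm wide; open, the fingers measure 117 mm over their backs; the gripper's body (75 mm by 190 mm) begins 51 mm behind the grasp point.
Start: joints at [1.077, 0.527, 1.433, -0, 1.181, -0.178], TCP at [0.193, 0.594, 0.223] pointing down, gripper open.
Joint ranges: [-3.08, 3.08], [-0.75, 2.2], [0.22, 2.44], [-1.43, 4.57], [0, 2.65], [-2.85, 2.85]. Speed limits (rad/s): [2.79, 2.79, 3.14, 3.14, 3.14, 3.14].

INTERFACE

Orientations are given as a unit quaternion [x, y, z, w].
In Python, from plant import telemetry, eyes, job_done gives the robot as it stands.
- The arm moves only by the tool send_rows, never from a script. Its argument "commands" is a list of rows, each a list of 2 entries, a list of its own where there are three numbers: the shift along the tool's x, y, z as a fraction of full scale, then the turn, a rotation vector about the tool's x, y, z as a fraction of full scale. In form: [[[tx, ty, tz], [rx, ry, rz]], ...]. A call has 1 to 5 rows; each row shifts and turns the pose as measured when the row begins, along the tool's axes as they then stand; what a row does not reach is not made up. Full scale, the value 1, is 4 cm for a shift and 5 degrees for a turn. A row lasts 1/8 s, in which the tool goes at most 62.5 mm and 10.7 degrees, less where a joint would pass 70% of its speed; a pose out of reach is approached as far as the arm can. A call with a number of a shift or a turn outside -1 to 1 is refused whole. A call with a gripper value outside its range is refused whole. "fingers" is the opening, from 0 (shut) to 1 (fully open), set as the call begins (left out, the last holds). The fingers move at their own pace and stop on an object; the grip force is fixed at half the most. Time passes only in rows, so rows that do not move let the fingers close. It gives the time, the measured TCP pose, the force and the opening at its end, in the units of the state.
- telemetry.state(): the state, without advancing time (a new reading comes with each control period).
- eyes.read_camera(name): name is "scene" or "top"; returns the picture (400x640x3 uint8, blue, green, red); there is no depth.
- eyes.get_calibration(name): a dict with "mtx" (3x3 intrinsics, pixels), "rvec" (rotation vector, rad) and "tvec" (3), from world to camera coordinates, as OpenCV has them. Camera axes: x right, y down, z forward; pixel columns grow to the right and rows downward; lengths in m; the calibration is good to about 2 mm. A picture is of the moment at which its call begins. get_calibration takes no time and is no camera call.
- job_done(): hands the job in, once; it reports no verdict.
The state is a dict: "time_s": time; "joints": joint angles; "qvel": joint speeds; "joint_torque": joint torques, N m; "tcp_pos": TCP position; "orientation": TCP orientation; "force": force on the tool from outside, world axes, zero at the start; "wrist_torque": the same for the moment, N m; "opening": finger opening in m.
Only numpy, scipy, OpenCV 4.12 (cv2) and the standard library are available. Lean on these libraries where they do the work, as an engineer would, in place of code of your own. Each camera call takes 0.05 s, during which the arm holds its last target.

## Working session

There is one attempt and no reset: what is moved stays moved. The work goes in short steps, Python scripts to look and compute and a tool call to move; the robot and the scene stay as the last step left them, time stands still between calls to the robot, and variables do not carry over. Pictures are saved under pics/ and viewed, and the job is handed in when it is done.

Besides the shell and the picture viewer there is one more tool, called after "Emit:" as name([rows], argument=value, ...), one row to a line, values as JSON. send_rows: Moves the arm, as the interface text tells. Shift numbers are shares of 4 cm and turn numbers shares of 5 degrees, none past 1 either way. Its arguments: {"type":"object","properties":{"commands":{"type":"array","items":{"type":"array"}},"fingers":{"type":"number"}},"required":["commands"]}

```bash
ls; mkdir -p pics; python3 - <<'E'
from plant import telemetry, eyes
import cv2
print(telemetry.state())
for n in("scene","top"):
    cv2.imwrite(f"pics/{n}0.png",eyes.read_camera(n)); print(n,eyes.get_calibration(n))
E
```

```text
pics
{'time_s': 0.0, 'joints': array([ 1.07749901e+00,  5.28452812e-01,  1.43392827e+00,  1.17310837e-05,
        1.18139758e+00, -1.78525959e-01]), 'qvel': array([-0.00115104, -0.00179959, -0.0003071 , -0.00017195,  0.00015901,
        0.00037607]), 'joint_torque': array([ 8.88087252e-04, -4.40054655e+01, -1.76585716e+01,  6.32681837e-02,
        5.83232555e-02, -1.46199463e-04]), 'tcp_pos': array([0.19312407, 0.59362835, 0.22157159]), 'orientation': array([ 1.56738849e-01,  9.87639478e-01, -1.03012660e-03, -3.65407155e-04]), 'force': array([-0.48953062, -0.69540028, -0.6092297 ]), 'wrist_torque': array([-0.00899876, -0.00231092,  0.01560636]), 'opening': 0.08685399244638324}
scene {'mtx': array([[363.02091485,   0.        , 321.32773395],
       [  0.        , 363.02091485, 192.58130953],
       [  0.        ,   0.        ,   1.        ]]), 'rvec': array([ 0.89474924, -2.58771297,  0.97076296]), 'tvec': array([0.56473669, 0.19943117, 0.73927064])}
top {'mtx': array([[462.12557978,   0.        , 317.28288325],
       [  0.        , 462.12557978, 201.82809738],
       [  0.        ,   0.        ,   1.        ]]), 'rvec': array([ 2.20068312, -2.1519671 ,  0.09251011]), 'tvec': array([0.1472952 , 0.58130234, 0.95946344])}
```

View pics/scene0.png

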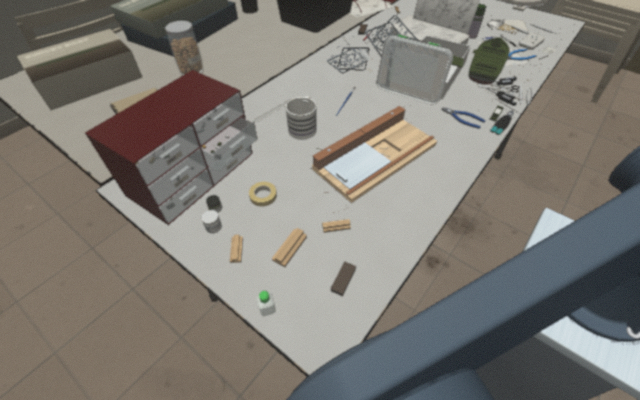

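View pics/top0.png

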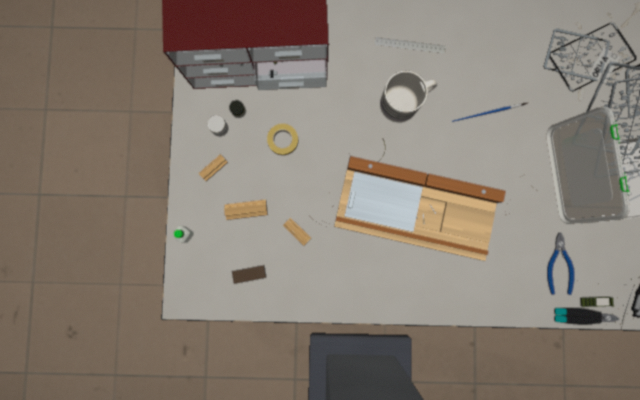

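Both views show the board (top view about 420,210) with the cover open to the left. The largest stepped strip is at about (246,209), with two smaller look-alikes at (213,167) and (297,232). The sanding block is at (249,274), the bottle at (180,234) and the tape at (283,139). Next I'll zoom in.

```bash
cat > h.py <<'E'
import numpy as np, cv2
from scipy.spatial.transform import Rotation as Ro
from plant import eyes
CAL={n:eyes.get_calibration(n) for n in("scene","top")}
def proj(n,P):
    c=CAL[n]; return cv2.projectPoints(np.float64(P).reshape(-1,1,3),c["rvec"],c["tvec"],c["mtx"],None)[0].reshape(-1,2)
def ray(n,uv):
    c=CAL[n];R=cv2.Rodrigues(c["rvec"])[0];o=-R.T@c["tvec"]
    d=R.T@np.linalg.inv(c["mtx"])@np.array([uv[0],uv[1],1.]);return o,d/np.linalg.norm(d)
def plane(n,uv,z):
    o,d=ray(n,uv);return o+d*(z-o[2])/d[2]
def tri(a,b):  # a in scene, b in top
    Ps=[c["mtx"]@np.c_[cv2.Rodrigues(c["rvec"])[0],c["tvec"]] for c in (CAL["scene"],CAL["top"])]
    X=cv2.triangulatePoints(Ps[0],Ps[1],np.float64(a).reshape(2,1),np.float64(b).reshape(2,1))[:,0];X=X[:3]/X[3]
    return X,proj("scene",X)[0]-a,proj("top",X)[0]-b
E
python3 - <<'E'
from h import *
t=cv2.imread("pics/top0.png");s=cv2.imread("pics/scene0.png")
cv2.imwrite("pics/tb.png",cv2.resize(t[145:270,320:520],None,fx=4,fy=4,interpolation=cv2.INTER_CUBIC))
cv2.imwrite("pics/to.png",cv2.resize(t[140:290,160:340],None,fx=4,fy=4,interpolation=cv2.INTER_CUBIC))
cv2.imwrite("pics/sb.png",cv2.resize(s[95:205,300:450],None,fx=5,fy=5,interpolation=cv2.INTER_CUBIC))
cv2.imwrite("pics/so.png",cv2.resize(s[200:320,220:370],None,fx=5,fy=5,interpolation=cv2.INTER_CUBIC))
for n in CAL: print(n,ray(n,(320,200)),proj(n,[[0.19,0.594,0.22]]))
for p in[(246,209),(357,160),(504,192),(338,225),(180,234),(283,139)]:print(p,plane("top",p,0.02))
E
```

```text
scene (array([0.23125556, 0.61220812, 0.69061094]), array([ 0.40506712, -0.50037114, -0.76521197])) [[369.96076828 526.54393128]]
top (array([0.49283274, 0.15781685, 1.006175  ]), array([ 0.09042147, -0.00329973, -0.99589812])) [[ 47.61574641 421.15037268]]
(246, 209) [0.55950432 0.31239496 0.02      ]
(357, 160) [0.67084387 0.076591   0.02      ]
(504, 192) [ 0.60842654 -0.23974123  0.02      ]
(338, 225) [0.529707  0.1149985 0.02     ]
(180, 234) [0.50302428 0.45101253 0.02      ]
(283, 139) [0.71331491 0.23763943 0.02      ]
```

View pics/tb.png

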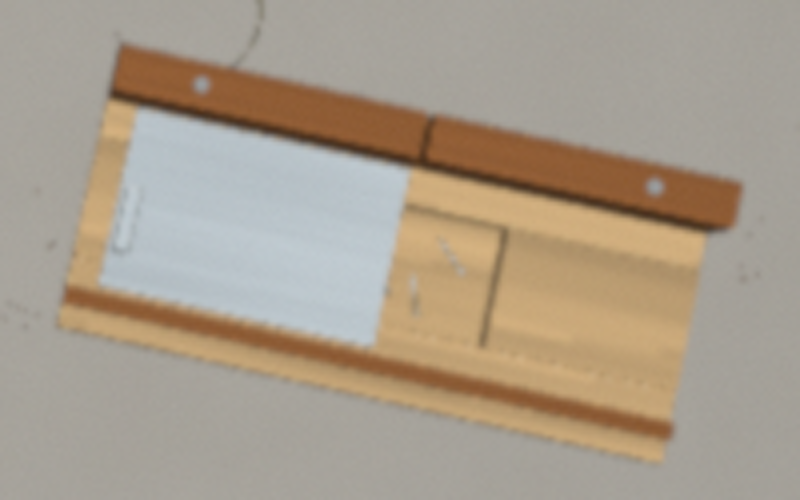

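View pics/to.png

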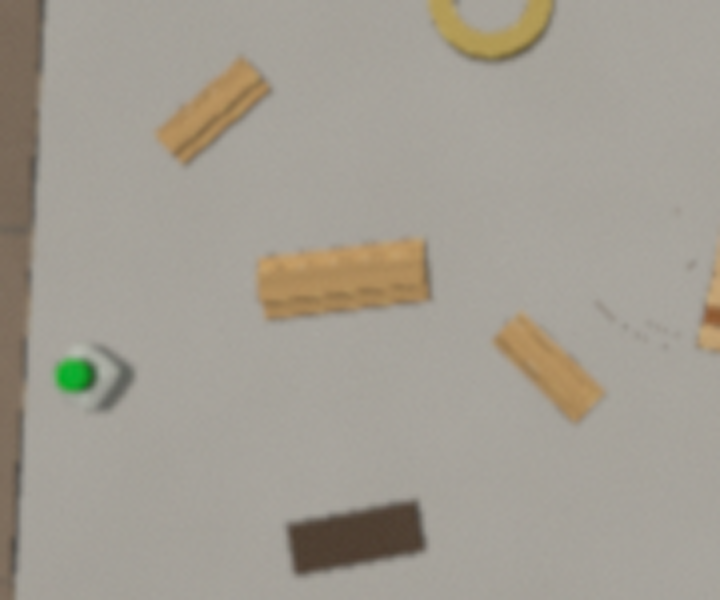

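View pics/sb.png

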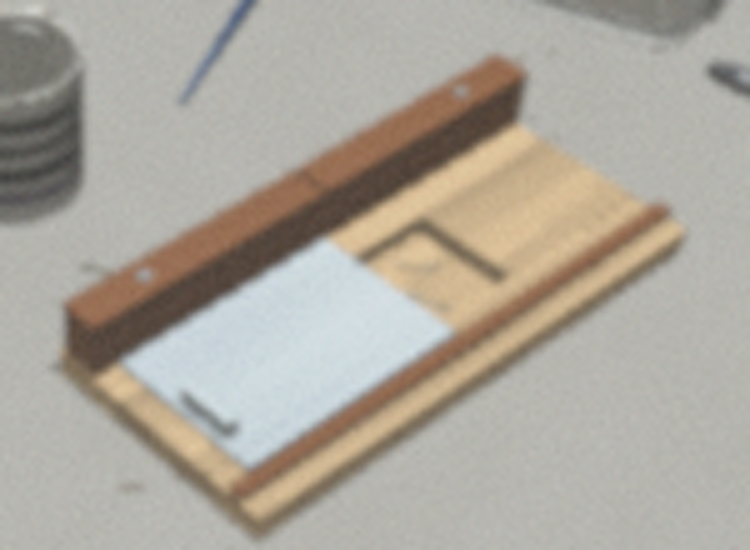

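View pics/so.png

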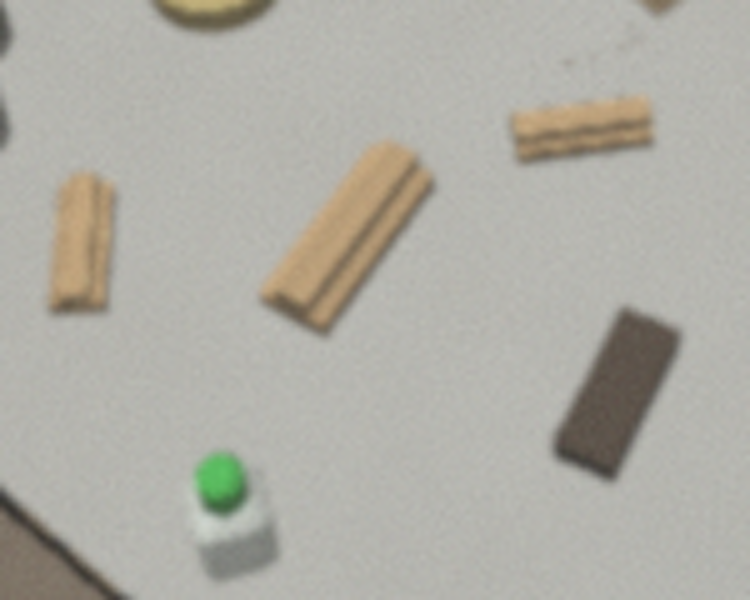

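```bash
python3 - <<'E'
from h import *
T=lambda p,o,f:(np.array(p)+.5)/f-.5+np.array(o)
tb=lambda p:T(p,(320,145),4); sb=lambda p:T(p,(300,95),5); to=lambda p:T(p,(160,140),4); so=lambda p:T(p,(220,200),5)
pr={"fenceBL":((68,308),(122,44)),"fenceFL":((100,328),(112,93)),"fenceBR":((500,55),(742,184)),"fenceFR":((525,73),(733,230)),"slotF":((327,190),(424,161)),
"boardFL":((262,517),(58,325)),"boardFR":((683,232),(662,460)),"covFL":((245,467),(100,286)),"covFR":((455,328),(375,345)),"covBR":((330,240),(411,168)),"covBL":((122,360),(135,107)),"lug":((208,408),(128,219))}
for k,(a,b) in pr.items():
    X,e1,e2=tri(sb(a),tb(b));print(k,X.round(4),e1.round(1),e2.round(1))
pr={"ocTop_r_back":((388,140),(424,240)),"ocLedge_r_front":((433,180),(431,300)),"l_front":((325,333),(267,319)),"ocTL":((265,296),(258,262))}
for k,(a,b) in pr.items():
    X,e1,e2=tri(so(a),to(b));print(k,X.round(4),e1.round(1),e2.round(1))
for k,b in {"rf":(431,298),"lf":(267,319)}.items(): print(k,plane("top",to(b),0.012))
for k,b in {"rb":(424,239),"lb":(257,259)}.items(): print(k,plane("top",to(b),0.012))
for k,b in {"bFL":(58,325),"bFR":(662,460)}.items(): print(k,plane("top",tb(b),0.018))
for k,b in {"fBL":(122,44),"fBR":(742,184),"slot":(430,117)}.items(): print(k,plane("top",tb(b),0.056))
for k,b in pr.items(): pass
print([plane("top",tb(b),0.022) for b in((135,107),(411,168),(375,345),(100,286))], plane("top",tb((128,219)),0.036))
E
```

```text
fenceBL [0.6728 0.0936 0.0554] [-0.4 -0.1] [0.2 0.3]
fenceFL [0.6465 0.099  0.0607] [-0.1 -0. ] [0. 0.]
fenceBR [ 0.6066 -0.2265  0.0589] [-0.1 -0. ] [0.  0.1]
fenceFR [ 0.584  -0.2208  0.0593] [0.7 0.1] [-0.3 -0.6]
slotF [ 0.6157 -0.0619  0.06  ] [0.6 0.1] [-0.2 -0.4]
boardFL [0.5276 0.1234 0.0233] [0. 0.] [-0. -0.]
boardFR [ 0.4639 -0.1985  0.018 ] [0.3 0. ] [-0.1 -0.3]
covFL [0.5499 0.1022 0.0252] [1.  0.1] [-0.3 -0.6]
covFR [ 0.5209 -0.0443  0.0264] [0.2 0. ] [-0.1 -0.1]
covBR [ 0.6149 -0.0642  0.0238] [-0.5 -0.1] [0.2 0.3]
covBL [0.6443 0.0845 0.0283] [-0.2 -0. ] [0.1 0.1]
lug [0.5846 0.0882 0.0335] [0.5 0.1] [-0.2 -0.3]
ocTop_r_back [0.5793 0.2702 0.0188] [-1.2 -0.2] [0.4 0.7]
ocLedge_r_front [0.5498 0.2679 0.0097] [0.6 0.1] [-0.2 -0.3]
l_front [0.5371 0.356  0.0083] [0.2 0. ] [-0.1 -0.1]
ocTL [0.5673 0.3608 0.0138] [0. 0.] [-0. -0.]
rf [0.55001282 0.2672077  0.012     ]
lf [0.53672636 0.3550856  0.012     ]
rb [0.58182703 0.2720006  0.012     ]
lb [0.56897889 0.36175754 0.012     ]
bFL [0.52772827 0.12315433 0.018     ]
bFR [ 0.46332367 -0.19869505  0.018     ]
fBL [0.67323987 0.09400216 0.056     ]
fBR [ 0.60711932 -0.22758922  0.056     ]
slot [ 0.63847376 -0.06630546  0.056     ]
[array([0.64557064, 0.08417593, 0.022     ]), array([ 0.61587539, -0.06419931,  0.022     ]), array([ 0.52073927, -0.04533619,  0.022     ]), array([0.54885441, 0.10131604, 0.022     ])] [0.58373178 0.0879784  0.036     ]
```

```bash
cat >> h.py <<'E'
from plant import telemetry
O=np.array([0.568,-0.0523,0]); YAW=np.deg2rad(-11.45)
RB=Ro.from_euler("z",YAW).as_matrix()
def b2w(p): return O+RB@np.array(p)
def w2b(p): return RB.T@(np.array(p)-O)
def ori(yaw_y,tilt=0): # tool down, tool y at world angle yaw_y (deg), tilt deg leaning tool z towards -toolx
    a=np.deg2rad(yaw_y); y=np.array([np.cos(a),np.sin(a),0]);z=np.array([0,0,-1.]);x=np.cross(y,z)
    return Ro.from_matrix(np.c_[x,y,z])*Ro.from_euler("y",-tilt,degrees=True)
def plan(pt,Rt,step=0.04,n=None):
    s=telemetry.state();p=s["tcp_pos"];R=Ro.from_quat(s["orientation"])
    rv=(R.inv()*Rt).as_rotvec()
    if n is None:n=int(max(1,np.ceil(np.linalg.norm(pt-p)/step-.05),np.ceil(np.degrees(np.linalg.norm(rv))/5-.05)))
    print("n",n,"dist",np.round(pt-p,4),"rot",np.degrees(rv).round(1),"F",s["force"].round(1),"open",round(s["opening"],4),"t",s["time_s"])
    rows=[]
    for i in range(n):
        Ri=R*Ro.from_rotvec(rv*i/n)
        rows.append([(Ri.inv().apply(pt-p)/n/0.04).round(2).tolist(),(np.degrees(rv)/n/5).round(2).tolist()])
    for i in range(0,n,5):print(rows[i:i+5])
E
python3 - <<'E'
from h import *
plan(b2w([-.012,.182,.10]),ori(78.5))
E
```

```text
n 16 dist [ 0.3992 -0.4653 -0.1217] rot [-0.1 -0.  -6.5] F [ 0.6  0.2 -0.5] open 0.0871 t 0.1
[[[-0.82, -0.5, 0.19], [-0.0, -0.0, -0.08]], [[-0.81, -0.5, 0.19], [-0.0, -0.0, -0.08]], [[-0.81, -0.51, 0.19], [-0.0, -0.0, -0.08]], [[-0.81, -0.52, 0.19], [-0.0, -0.0, -0.08]], [[-0.8, -0.52, 0.19], [-0.0, -0.0, -0.08]]]
[[[-0.8, -0.53, 0.19], [-0.0, -0.0, -0.08]], [[-0.8, -0.53, 0.19], [-0.0, -0.0, -0.08]], [[-0.79, -0.54, 0.19], [-0.0, -0.0, -0.08]], [[-0.79, -0.54, 0.19], [-0.0, -0.0, -0.08]], [[-0.78, -0.55, 0.19], [-0.0, -0.0, -0.08]]]
[[[-0.78, -0.55, 0.19], [-0.0, -0.0, -0.08]], [[-0.78, -0.56, 0.19], [-0.0, -0.0, -0.08]], [[-0.77, -0.57, 0.19], [-0.0, -0.0, -0.08]], [[-0.77, -0.57, 0.19], [-0.0, -0.0, -0.08]], [[-0.76, -0.58, 0.19], [-0.0, -0.0, -0.08]]]
[[[-0.76, -0.58, 0.19], [-0.0, -0.0, -0.08]]]
```

Emit:
send_rows([
  [[-0.8,-0.5,0.0],[0,0,-0.1]],
  [[-0.8,-0.5,0.0],[0,0,-0.1]],
  [[-0.8,-0.5,0.0],[0,0,-0.1]],
  [[-0.8,-0.5,0.0],[0,0,-0.1]],
  [[-0.8,-0.5,0.0],[0,0,-0.1]],
], fingers=0)

```text
time_s: 0.72
tcp_pos: [0.3176, 0.4484, 0.2192]
orientation: [0.131, 0.991, -0.002, -0.001]
force: [0.4, -0.9, -0.1]
opening: 0.0444
```

Emit:
send_rows([
  [[-0.8,-0.55,0.1],[0,0,-0.1]],
  [[-0.8,-0.55,0.1],[0,0,-0.1]],
  [[-0.8,-0.55,0.1],[0,0,-0.1]],
  [[-0.8,-0.55,0.1],[0,0,-0.1]],
  [[-0.8,-0.55,0.1],[0,0,-0.1]],
])

```text
time_s: 1.35
tcp_pos: [0.4487, 0.2972, 0.1976]
orientation: [0.109, 0.994, -0.003, -0.003]
force: [0.8, -0.0, 0.6]
opening: 0.0014
```

```bash
python3 - <<'E'
from h import *
plan(b2w([-.012,.182,.10]),ori(78.5))
E
```

```text
n 7 dist [ 0.1437 -0.1688 -0.0976] rot [-0.4 -0.3 -1. ] F [ 0.8 -0.   0.6] open 0.0014 t 1.35
[[[-0.63, -0.48, 0.35], [-0.01, -0.01, -0.03]], [[-0.63, -0.48, 0.35], [-0.01, -0.01, -0.03]], [[-0.63, -0.48, 0.35], [-0.01, -0.01, -0.03]], [[-0.63, -0.48, 0.35], [-0.01, -0.01, -0.03]], [[-0.63, -0.48, 0.35], [-0.01, -0.01, -0.03]]]
[[[-0.63, -0.48, 0.35], [-0.01, -0.01, -0.03]], [[-0.62, -0.49, 0.35], [-0.01, -0.01, -0.03]]]
```

Emit:
send_rows([
  [[-0.75,-0.55,0.4],[0,0,-0.05]],
  [[-0.75,-0.55,0.4],[0,0,-0.05]],
  [[-0.75,-0.55,0.4],[0,0,-0.05]],
  [[-0.75,-0.55,0.4],[0,0,-0.05]],
  [[-0.75,-0.55,0.4],[0,0,0]],
])

```text
time_s: 1.98
tcp_pos: [0.5758, 0.153, 0.1148]
orientation: [0.1, 0.995, -0.003, -0.003]
force: [0.3, 0.9, 1.0]
opening: 0.0004
```

```bash
python3 - <<'E'
from h import *
plan(b2w([-.012,.182,.027]),ori(78.5))
E
```

```text
n 3 dist [ 0.0166 -0.0245 -0.0878] rot [-0.3 -0.3 -0. ] F [0.3 0.9 1. ] open 0.0004 t 1.975
[[[-0.18, -0.17, 0.73], [-0.02, -0.02, -0.0]], [[-0.18, -0.17, 0.73], [-0.02, -0.02, -0.0]], [[-0.18, -0.17, 0.73], [-0.02, -0.02, -0.0]]]
```

Emit:
send_rows([
  [[-0.25,-0.25,0.75],[0,0,0]],
  [[-0.25,-0.25,0.75],[0,0,0]],
  [[-0.12,-0.1,0.75],[0,0,0]],
  [[0,0,0.12],[0,0,0]],
])

```text
time_s: 2.48
tcp_pos: [0.5972, 0.1199, 0.0152]
orientation: [0.103, 0.995, -0.003, -0.003]
force: [0.0, 0.1, 0.6]
opening: 0.0007
```

```bash
python3 - <<'E'
from h import *
s=telemetry.state();print(w2b(s["tcp_pos"]))
plan(b2w([-.012,.088,.028]),ori(78.5))
t=eyes.read_camera("top");s=eyes.read_camera("scene")
cv2.imwrite("pics/a.png",np.vstack([cv2.resize(t[120:270,260:520],(780,450)) ]))
cv2.imwrite("pics/a2.png",cv2.resize(s[95:225,280:450],(680,520)))
E
```

```text
[-0.0055802   0.17452611  0.01515152]
n 3 dist [-0.0235 -0.0835  0.0128] rot [-0.3 -0.3 -0.3] F [0.  0.1 0.6] open 0.0007 t 2.475
[[[0.05, -0.72, -0.1], [-0.02, -0.02, -0.02]], [[0.05, -0.72, -0.1], [-0.02, -0.02, -0.02]], [[0.05, -0.72, -0.11], [-0.02, -0.02, -0.02]]]
```

View pics/a.png

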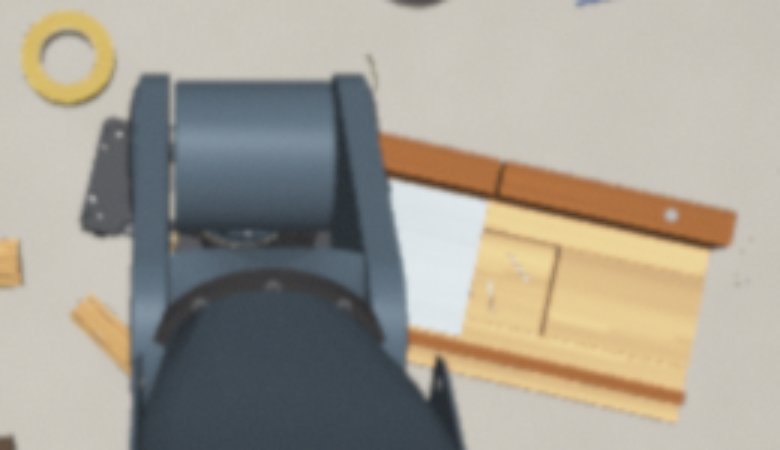

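View pics/a2.png

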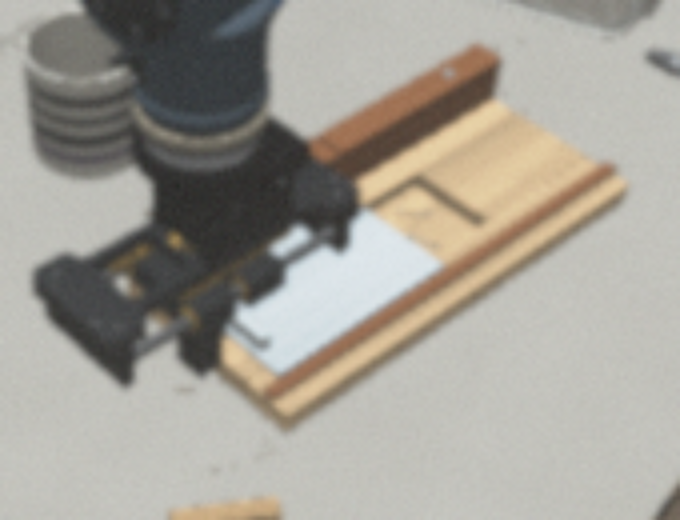

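The scene view shows the shut fingers beside the lug at the +y end, slightly too low. I'll raise them and then push.

Emit:
send_rows([
  [[0.1,0,-0.35],[0,0,0]],
  [[0.08,0,0],[0,0,0]],
  [[0,0,0],[0,0,0]],
])

```text
time_s: 2.95
tcp_pos: [0.5921, 0.1234, 0.0357]
orientation: [0.101, 0.995, -0.002, 0.001]
force: [0.1, -0.2, -0.9]
opening: 0.0003
```

```bash
python3 - <<'E'
from h import *
s=telemetry.state();print(w2b(s["tcp_pos"]))
plan(b2w([-.012,.088,.028]),ori(78.5))
E
```

```text
[-0.01125508  0.17697607  0.03571026]
n 3 dist [-0.0184 -0.0871 -0.0077] rot [-0.2  0.2 -0.1] F [ 0.1 -0.2 -0.9] open 0.0003 t 2.95
[[[0.0, -0.74, 0.07], [-0.01, 0.01, -0.01]], [[0.0, -0.74, 0.07], [-0.01, 0.01, -0.01]], [[0.01, -0.74, 0.07], [-0.01, 0.01, -0.01]]]
```

Emit:
send_rows([
  [[0,-0.2,0.12],[0,0,0]],
  [[0,-0.2,0.05],[0,0,0]],
  [[0,0,0],[0,0,0]],
])

```text
time_s: 3.32
tcp_pos: [0.5889, 0.1066, 0.0293]
orientation: [0.101, 0.995, -0.002, 0.002]
force: [-0.0, 0.1, 0.5]
opening: 0.0004
```

Emit:
send_rows([
  [[0,-0.3,0],[0,0,0]],
  [[0,-0.3,0.02],[0,0,0]],
  [[0,-0.3,0],[0,0,0]],
  [[0,-0.3,0],[0,0,0]],
  [[0,0,0],[0,0,0]],
])

```text
time_s: 3.95
tcp_pos: [0.5788, 0.0559, 0.0283]
orientation: [0.102, 0.995, -0.002, 0.002]
force: [-0.1, 1.0, 0.3]
opening: 0.0003
```

```bash
python3 - <<'E'
from h import *
s=telemetry.state();print(w2b(s["tcp_pos"]))
plan(b2w([-.012,.088,.028]),ori(78.5))
s=eyes.read_camera("scene")
cv2.imwrite("pics/a3.png",cv2.resize(s[95:225,280:450],(680,520)))
E
```

```text
[-0.01091741  0.10823157  0.02834013]
n 1 dist [-0.0051 -0.0196 -0.0003] rot [-0.2  0.2 -0.2] F [-0.1  1.   0.3] open 0.0003 t 3.95
[[[0.02, -0.51, 0.01], [-0.03, 0.05, -0.04]]]
```

View pics/a3.png

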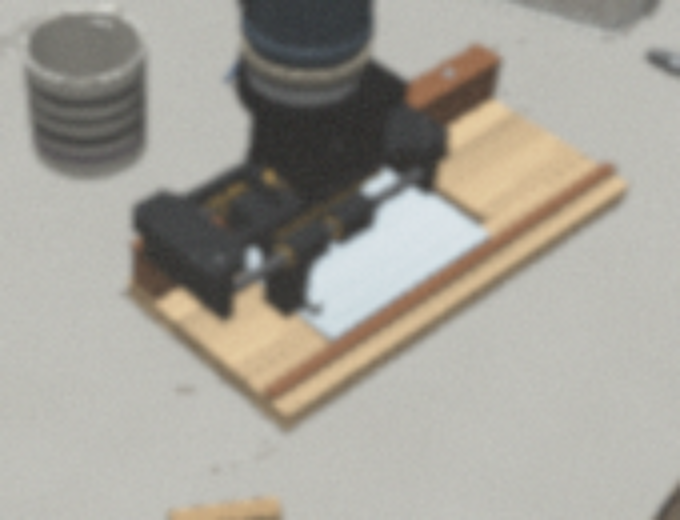

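The fingers are pushing the cover. Its near edge has moved in, and I'll continue gently until it stops.

Emit:
send_rows([
  [[0,-0.2,0],[0,0,0]],
  [[0,-0.15,0],[0,0,0]],
  [[0,0,0],[0,0,0]],
])

```text
time_s: 4.38
tcp_pos: [0.5759, 0.0422, 0.0284]
orientation: [0.102, 0.995, -0.002, 0.002]
force: [0.9, 0.2, -0.3]
opening: 0.0006
```

Emit:
send_rows([
  [[0,-0.1,0],[0,0,0]],
  [[0,-0.1,0],[0,0,0]],
  [[0,-0.1,0],[0,0,0]],
])

```text
time_s: 4.75
tcp_pos: [0.5735, 0.0305, 0.0284]
orientation: [0.101, 0.995, -0.001, 0.002]
force: [0.6, 1.9, 0.7]
opening: 0.0002
```

```bash
python3 - <<'E'
from h import *
s=telemetry.state();print(w2b(s["tcp_pos"]),s["force"])
E
```

```text
[-0.01106968  0.08224145  0.02838736] [0.59942416 1.93115359 0.69846197]
```

Emit:
send_rows([
  [[0,-0.1,0],[0,0,0]],
  [[0,-0.1,0],[0,0,0]],
])

```text
time_s: 5.0
tcp_pos: [0.5731, 0.0285, 0.0285]
orientation: [0.105, 0.994, 0.004, 0.004]
force: [4.0, 20.6, -1.2]
opening: 0.0005
```

Emit:
send_rows([
  [[0,-0.12,0],[0,0,0]],
  [[0,-0.12,0],[0,0,0]],
])

```text
time_s: 5.25
tcp_pos: [0.5733, 0.0286, 0.0287]
orientation: [0.109, 0.994, 0.012, 0.006]
force: [4.8, 18.8, -0.6]
opening: 0.0005
```

```bash
python3 - <<'E'
from h import *
s=telemetry.state();print(w2b(s["tcp_pos"]),s["force"])
E
```

```text
[-0.01089771  0.08031997  0.0286655 ] [ 4.78628447 18.75585197 -0.58002209]
```

The force jumped to 19 N with the finger at board y = 80 mm, so the cover has reached its stop. I'll back off, rise and check.

Emit:
send_rows([
  [[0,0.3,0],[0,0,0]],
  [[0,0.2,-0.5],[0,0,0]],
  [[0,0.5,-1],[0,0,0]],
  [[0,1,-1],[0,0,0]],
  [[0,1,-0.3],[0,0,0]],
], fingers=0.75)

```text
time_s: 5.88
tcp_pos: [0.5967, 0.1431, 0.1449]
orientation: [0.111, 0.994, 0.01, 0.003]
force: [1.0, -1.1, -0.4]
opening: 0.0424
```

```bash
python3 - <<'E'
from h import *
oc=np.array([0.5594,0.3140,0.12])
plan(oc,ori(8.4))
E
```

```text
n 14 dist [-0.0373  0.1709 -0.0249] rot [ 1.2 -0.6 68.9] F [ 1.  -1.1 -0.4] open 0.0424 t 5.875
[[[0.13, 0.28, 0.05], [0.02, -0.01, 0.98]], [[0.16, 0.27, 0.05], [0.02, -0.01, 0.98]], [[0.18, 0.26, 0.05], [0.02, -0.01, 0.98]], [[0.2, 0.24, 0.05], [0.02, -0.01, 0.98]], [[0.22, 0.22, 0.05], [0.02, -0.01, 0.98]]]
[[[0.24, 0.2, 0.05], [0.02, -0.01, 0.98]], [[0.25, 0.18, 0.05], [0.02, -0.01, 0.98]], [[0.27, 0.16, 0.05], [0.02, -0.01, 0.98]], [[0.28, 0.13, 0.05], [0.02, -0.01, 0.98]], [[0.29, 0.11, 0.05], [0.02, -0.01, 0.98]]]
[[[0.3, 0.08, 0.05], [0.02, -0.01, 0.98]], [[0.31, 0.06, 0.05], [0.02, -0.01, 0.98]], [[0.31, 0.03, 0.04], [0.02, -0.01, 0.98]], [[0.31, 0.01, 0.04], [0.02, -0.01, 0.98]]]
```

Emit:
send_rows([
  [[0.13,0.28,0],[0.02,0,1]],
  [[0.16,0.27,0],[0.02,0,1]],
  [[0.18,0.26,0],[0.02,0,1]],
  [[0.2,0.24,0],[0.02,0,1]],
  [[0.22,0.22,0],[0.02,0,1]],
])

```text
time_s: 6.5
tcp_pos: [0.584, 0.2064, 0.148]
orientation: [0.328, 0.945, 0.005, 0.002]
force: [0.1, 0.1, 0.8]
opening: 0.0651
```

Emit:
send_rows([
  [[0.24,0.2,0],[0.02,0,1]],
  [[0.25,0.18,0],[0.02,0,1]],
  [[0.27,0.16,0],[0.02,0,1]],
  [[0.28,0.13,0],[0.02,0,1]],
  [[0.29,0.11,0],[0.02,0,1]],
])

```text
time_s: 7.12
tcp_pos: [0.5705, 0.2666, 0.1475]
orientation: [0.531, 0.847, -0.002, 0.0]
force: [-0.6, 0.3, 0.0]
opening: 0.0651
```

```bash
python3 - <<'E'
from h import *
oc=np.array([0.5594,0.3140,0.12])
plan(oc,ori(8.4))
s=eyes.read_camera("scene")
t=eyes.read_camera("top")
cv2.imwrite("pics/a4.png",cv2.resize(s[95:335,220:450],(690,720))[:600])
cv2.imwrite("pics/a5.png",cv2.resize(t[120:300,160:520],(800,400)))
E
```

```text
n 4 dist [-0.0111  0.0474 -0.0275] rot [-0.2  0.2 17.4] F [-0.6  0.3  0. ] open 0.0651 t 7.125
[[[0.3, 0.07, 0.17], [-0.01, 0.01, 0.87]], [[0.3, 0.04, 0.17], [-0.01, 0.01, 0.87]], [[0.3, 0.02, 0.17], [-0.01, 0.01, 0.87]], [[0.3, -0.0, 0.17], [-0.01, 0.01, 0.87]]]
```

View pics/a4.png

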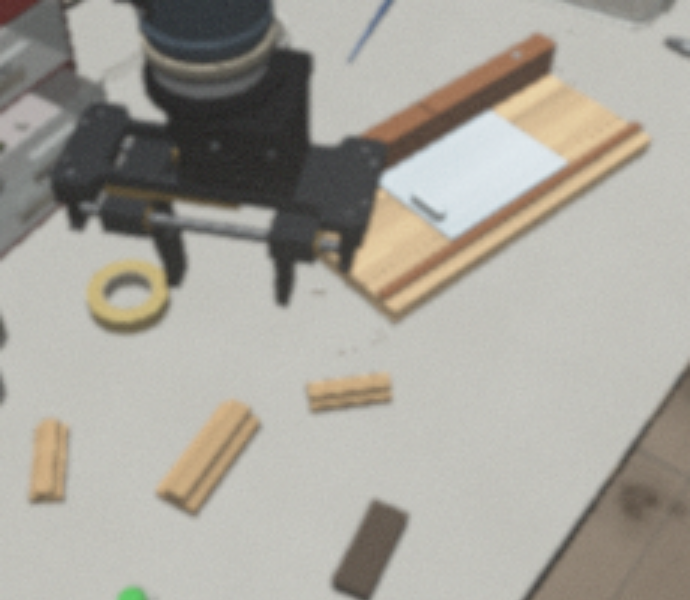

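View pics/a5.png

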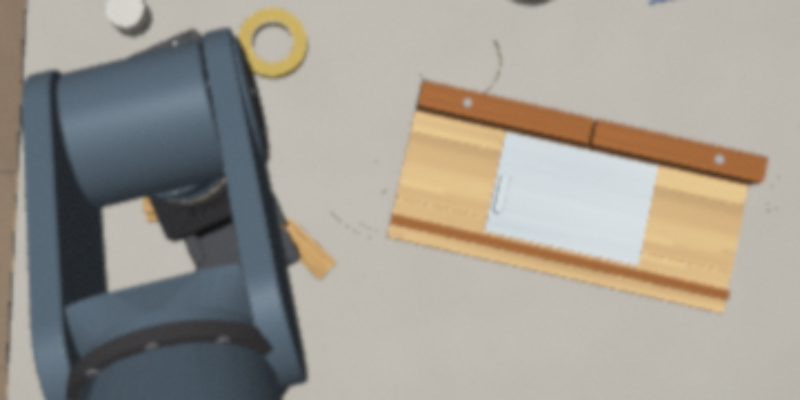

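The cover now lies centred on the slot, with its corners at (506,132), (657,167), (640,265) and (487,230) in this crop. I'll check this numerically while carrying on to the offcut.

Emit:
send_rows([
  [[0.3,0.07,0.1],[0,0,0.87]],
  [[0.3,0.04,0.1],[0,0,0.87]],
  [[0.3,0.02,0.1],[0,0,0.87]],
  [[0.25,0,0.1],[0,0,0.87]],
  [[0,0,0],[0,0,0]],
])

```text
time_s: 7.85
tcp_pos: [0.5595, 0.3093, 0.1305]
orientation: [0.652, 0.758, -0.004, 0.002]
force: [-0.2, -0.6, -0.6]
opening: 0.0653
```

```bash
python3 - <<'E'
from h import *
f=800/360
c=[w2b(plane("top",((u+.5)/f-.5+160,(v+.5)/f-.5+120),.022)) for u,v in((506,132),(657,167),(640,265),(487,230))]
print(np.round(c,4),np.mean(c,0))
plan(np.array([0.5594,0.3140,0.05]),ori(8.4))
E
```

```text
[[ 0.0486  0.0743  0.022 ]
 [ 0.0474 -0.0746  0.022 ]
 [-0.0484 -0.0771  0.022 ]
 [-0.048   0.0724  0.022 ]] [-8.62126922e-05 -1.27751793e-03  2.20000000e-02]
n 2 dist [-0.0001  0.0047 -0.0805] rot [-0.2  0.4  0.2] F [-0.2 -0.6 -0.6] open 0.0653 t 7.85
[[[0.07, 0.01, 1.01], [-0.02, 0.04, 0.02]], [[0.06, 0.01, 1.01], [-0.02, 0.04, 0.02]]]
```

Emit:
send_rows([
  [[0.06,0,0.8],[0,0.03,0]],
  [[0.06,0,0.7],[0,0.03,0]],
  [[0,0,0.2],[0,0,0]],
  [[0,0,0],[0,0,0]],
])

```text
time_s: 8.35
tcp_pos: [0.5612, 0.3109, 0.0628]
orientation: [0.649, 0.761, -0.001, 0.001]
force: [0.9, 0.1, 0.1]
opening: 0.0657
```

```bash
python3 - <<'E'
from h import *
plan(np.array([0.5594,0.3140,0.006]),ori(8.4))
E
```

```text
n 2 dist [-0.0018  0.0031 -0.0568] rot [-0.   0.2  0.6] F [0.9 0.1 0.1] open 0.0657 t 8.35
[[[0.04, -0.02, 0.71], [-0.0, 0.02, 0.06]], [[0.04, -0.02, 0.71], [-0.0, 0.02, 0.06]]]
```

Emit:
send_rows([
  [[0.04,-0.02,0.6],[0,0,0.1]],
  [[0.04,-0.02,0.45],[0,0,0]],
  [[0.03,0,0.15],[0,0,0]],
  [[0,0,0],[0,0,0]],
])

```text
time_s: 8.85
tcp_pos: [0.5626, 0.3152, 0.0175]
orientation: [0.652, 0.758, 0.002, 0.004]
force: [1.5, 0.6, 1.0]
opening: 0.0652
```

```bash
python3 - <<'E'
from h import *
plan(np.array([0.5594,0.3140,0.006]),ori(8.4))
s=eyes.read_camera("scene")
cv2.imwrite("pics/a6.png",cv2.resize(s[180:300,220:370],(750,600)))
E
```

```text
n 1 dist [-0.0032 -0.0012 -0.0115] rot [0.4 0.2 0.2] F [1.5 0.6 1. ] open 0.0652 t 8.85
[[[-0.02, -0.09, 0.29], [0.08, 0.04, 0.04]]]
```

View pics/a6.png

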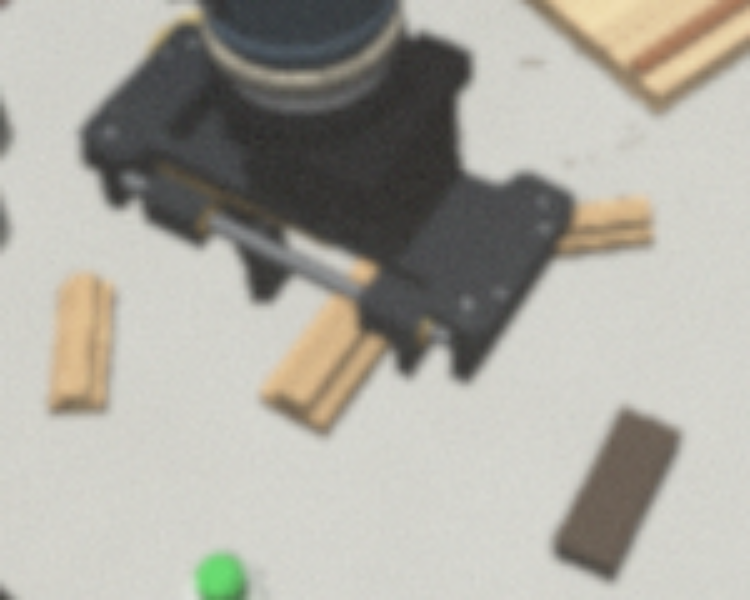

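The fingers straddle the offcut. I'll go down the last part and close.

Emit:
send_rows([
  [[0,-0.08,0.2],[0.08,0,0]],
  [[0,0,0.12],[0,0,0]],
  [[0,0,0],[0,0,0]],
])

```text
time_s: 9.28
tcp_pos: [0.5604, 0.315, 0.0055]
orientation: [0.652, 0.758, 0.0, 0.002]
force: [-0.2, -0.1, -0.0]
opening: 0.0652
```

Emit:
send_rows([
  [[0,0,0],[0,0,0]],
  [[0,0,0],[0,0,0]],
  [[0,0,0],[0,0,0]],
  [[0,0,0],[0,0,0]],
], fingers=0)

```text
time_s: 9.78
tcp_pos: [0.5607, 0.3151, 0.0059]
orientation: [0.652, 0.758, 0.0, 0.002]
force: [-0.5, -0.5, -0.5]
opening: 0.0331
```

Emit:
send_rows([
  [[0,0,-0.5],[0,0,0]],
  [[0,0,-0.9],[0,0,0]],
  [[0,0,-0.9],[0,0,0]],
  [[0,0,-0.4],[0,0,0]],
])

```text
time_s: 10.28
tcp_pos: [0.5598, 0.3151, 0.1188]
orientation: [0.652, 0.758, -0.0, 0.002]
force: [0.8, -1.0, 0.5]
opening: 0.0338
```

```bash
python3 - <<'E'
from h import *
plan(b2w([0,0,0.11]),ori(-11.45))
s=eyes.read_camera("scene")
cv2.imwrite("pics/a7.png",cv2.resize(s[160:300,200:375],(750,600)))
E
```

```text
n 10 dist [ 0.0082 -0.3674 -0.0088] rot [ 0.1  0.1 20.1] F [ 0.8 -1.   0.5] open 0.0338 t 10.275
[[[-0.91, -0.12, 0.02], [0.0, 0.0, 0.4]], [[-0.91, -0.09, 0.02], [0.0, 0.0, 0.4]], [[-0.92, -0.05, 0.02], [0.0, 0.0, 0.4]], [[-0.92, -0.02, 0.02], [0.0, 0.0, 0.4]], [[-0.92, 0.01, 0.02], [0.0, 0.0, 0.4]]]
[[[-0.92, 0.04, 0.02], [0.0, 0.0, 0.4]], [[-0.92, 0.08, 0.02], [0.0, 0.0, 0.4]], [[-0.91, 0.11, 0.02], [0.0, 0.0, 0.4]], [[-0.91, 0.14, 0.02], [0.0, 0.0, 0.4]], [[-0.9, 0.17, 0.02], [0.0, 0.0, 0.4]]]
```

View pics/a7.png

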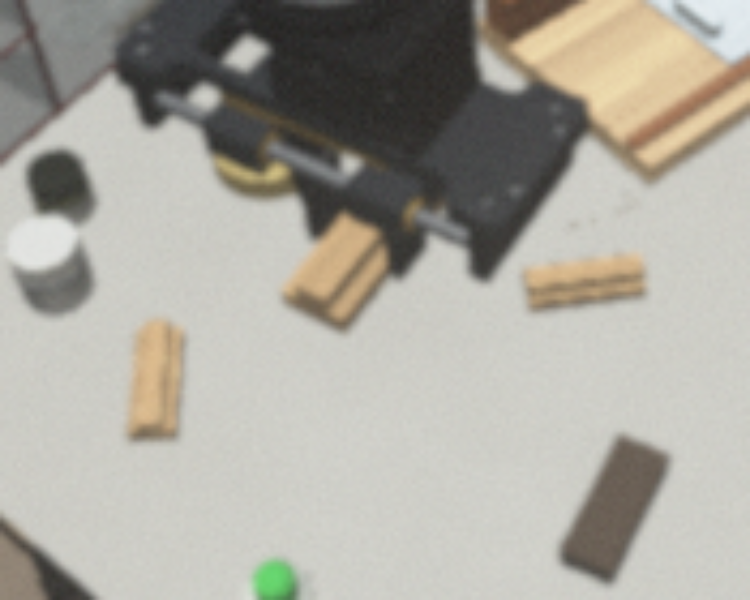

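The offcut is held (opening 34 mm). I'll carry it over to the board.

Emit:
send_rows([
  [[-0.9,-0.12,0],[0,0,0.4]],
  [[-0.9,-0.1,0],[0,0,0.4]],
  [[-0.9,-0.05,0],[0,0,0.4]],
  [[-0.9,-0.02,0],[0,0,0.4]],
  [[-0.9,0,0],[0,0,0.4]],
])

```text
time_s: 10.95
tcp_pos: [0.5617, 0.1327, 0.1193]
orientation: [0.715, 0.699, 0.001, 0.002]
force: [0.2, -0.5, -0.3]
opening: 0.0336
```

Emit:
send_rows([
  [[-0.9,0.05,0],[0,0,0.4]],
  [[-0.9,0.08,0],[0,0,0.4]],
  [[-0.9,0.1,0],[0,0,0.4]],
  [[-0.8,0.14,0],[0,0,0.4]],
  [[-0.3,0.05,0],[0,0,0.2]],
])

```text
time_s: 11.58
tcp_pos: [0.5628, -0.0265, 0.1164]
orientation: [0.771, 0.637, -0.001, -0.001]
force: [0.3, 0.4, -0.9]
opening: 0.0337
```

```bash
python3 - <<'E'
from h import *
plan(b2w([0,0,0.06]),ori(-11.45))
E
```

```text
n 2 dist [ 0.0052 -0.0258 -0.0564] rot [-0.2  0.   0.6] F [ 0.3  0.4 -0.9] open 0.0337 t 11.575
[[[-0.3, 0.13, 0.7], [-0.02, 0.0, 0.06]], [[-0.3, 0.13, 0.7], [-0.02, 0.0, 0.06]]]
```

Emit:
send_rows([
  [[-0.3,0.13,0.5],[0,0,0.06]],
  [[-0.25,0.13,0.5],[0,0,0]],
  [[0,0,0.2],[0,0,0]],
  [[0,0,0],[0,0,0]],
])

```text
time_s: 12.08
tcp_pos: [0.5678, -0.0492, 0.0655]
orientation: [0.772, 0.635, -0.001, -0.003]
force: [-0.1, 0.3, -1.0]
opening: 0.0337
```

```bash
python3 - <<'E'
from h import *
plan(b2w([0,0,0.028]),ori(-11.45))
s=eyes.read_camera("scene")
cv2.imwrite("pics/a8.png",cv2.resize(s[60:220,280:460],(675,600)))
E
```

```text
n 1 dist [ 0.0002 -0.0031 -0.0375] rot [-0.3 -0.1  0.3] F [-0.1  0.3 -1. ] open 0.0337 t 12.075
[[[-0.08, 0.02, 0.94], [-0.07, -0.01, 0.06]]]
```

View pics/a8.png

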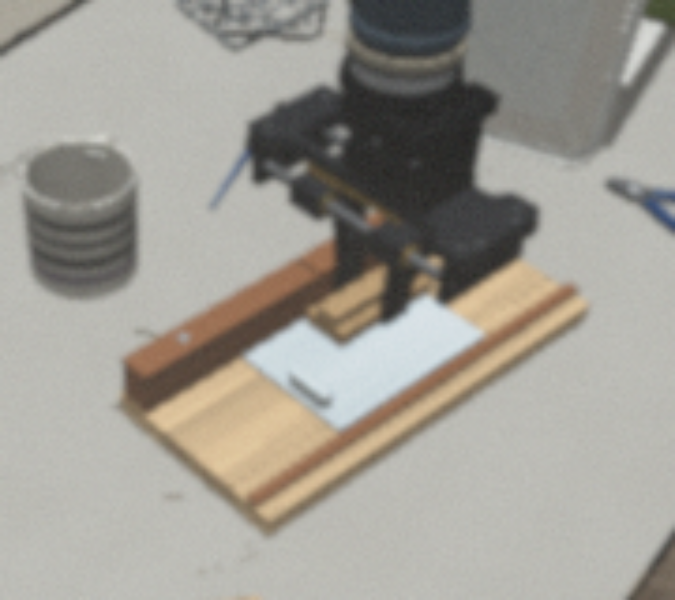

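The offcut hangs above the shut cover, parallel to the fence. I'll lower it in small steps until it touches.

Emit:
send_rows([
  [[-0.06,0.02,0.4],[-0.05,0,0.05]],
  [[0,0,0.25],[0,0,0]],
  [[0,0,0],[0,0,0]],
])

```text
time_s: 12.5
tcp_pos: [0.5696, -0.0502, 0.0409]
orientation: [0.773, 0.634, 0.001, 0.001]
force: [0.0, 0.5, -0.3]
opening: 0.0332
```

Emit:
send_rows([
  [[0,0,0.1],[0,0,0]],
  [[0,0,0],[0,0,0]],
])

```text
time_s: 12.75
tcp_pos: [0.5702, -0.05, 0.0376]
orientation: [0.773, 0.635, 0.002, 0.001]
force: [0.3, 0.4, -0.3]
opening: 0.0333
```

Emit:
send_rows([
  [[0,0,0.12],[0,0,0]],
  [[0,0,0.1],[0,0,0]],
  [[0,0,0],[0,0,0]],
])

```text
time_s: 13.12
tcp_pos: [0.5706, -0.0501, 0.0287]
orientation: [0.773, 0.635, 0.002, 0.002]
force: [1.2, -0.8, -0.6]
opening: 0.0332
```

Emit:
send_rows([
  [[0,0,0.06],[0,0,0]],
  [[0,0,0],[0,0,0]],
])

```text
time_s: 13.38
tcp_pos: [0.5713, -0.0503, 0.0282]
orientation: [0.773, 0.635, 0.002, 0.002]
force: [0.4, 0.1, -0.6]
opening: 0.0335
```

Emit:
send_rows([
  [[0,0,0.06],[0,0,0]],
  [[0,0,0.02],[0,0,0]],
])

```text
time_s: 13.62
tcp_pos: [0.5718, -0.0504, 0.0278]
orientation: [0.773, 0.635, 0.003, 0.003]
force: [-0.4, 0.9, 2.4]
opening: 0.0335
```

Contact at 2.4 N. Releasing now.

Emit:
send_rows([
  [[0,0,0],[0,0,0]],
  [[0,0,0],[0,0,0]],
  [[0,0,0],[0,0,0]],
], fingers=0.58)

```text
time_s: 14.0
tcp_pos: [0.5718, -0.0505, 0.0273]
orientation: [0.773, 0.635, 0.003, 0.003]
force: [0.2, -0.1, -0.1]
opening: 0.0492
```

Emit:
send_rows([
  [[0,0,-0.3],[0,0,0]],
  [[0,0,-0.6],[0,0,0]],
  [[0,0,-0.9],[0,0,0]],
  [[0,-0.6,-0.8],[0,0,0]],
  [[0,-0.8,-0.3],[0,0,0]],
])

```text
time_s: 14.62
tcp_pos: [0.5173, -0.0402, 0.1473]
orientation: [0.773, 0.635, 0.003, 0.004]
force: [0.5, -0.8, -0.2]
opening: 0.0506
```

```bash
python3 - <<'E'
from h import *
s=telemetry.state();print(s["tcp_pos"],s["opening"],w2b(s["tcp_pos"]))
s=eyes.read_camera("scene");t=eyes.read_camera("top")
cv2.imwrite("pics/a9.png",cv2.resize(s[60:220,280:460],(675,600)))
cv2.imwrite("pics/a10.png",cv2.resize(t[130:290,300:520],(770,560)))
E
```

```text
[ 0.51729618 -0.04018718  0.14725681] 0.050632120444966955 [-0.05209928  0.00180641  0.14725681]
```

View pics/a9.png

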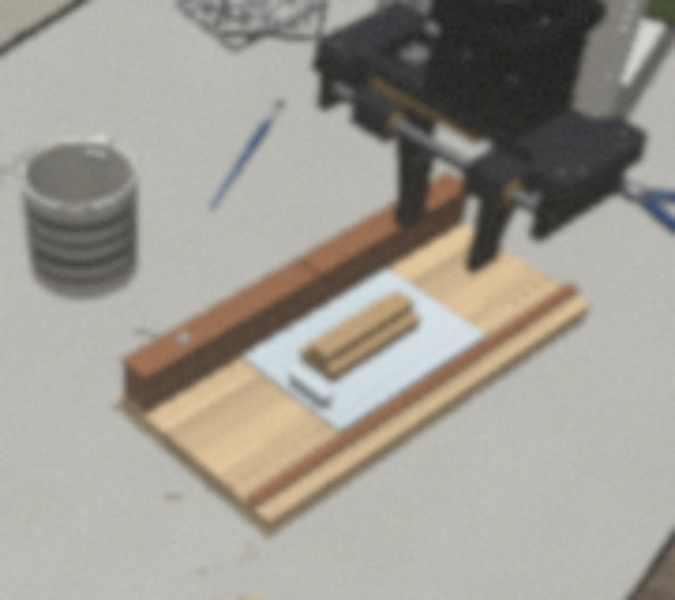

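View pics/a10.png

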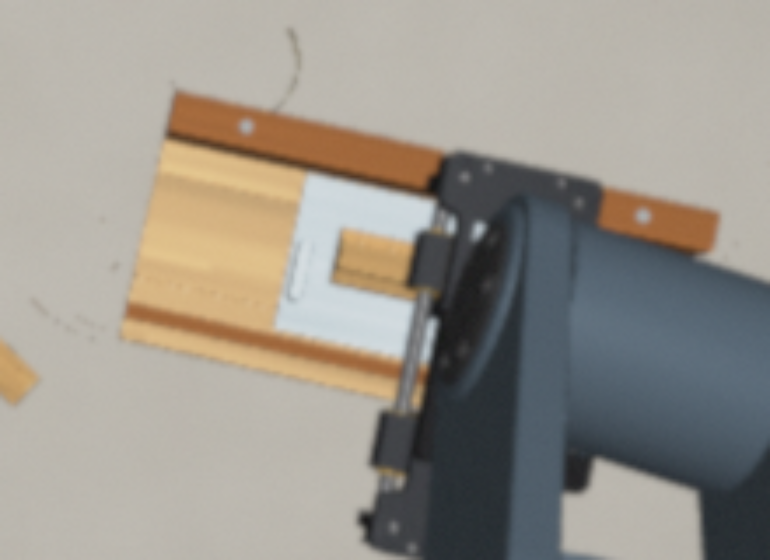

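The offcut lies flat on the cover, about centred and parallel to the fence, and it has been released. Next I turn the tool so the jaws lie along the fence, and tilt it.

```bash
python3 - <<'E'
from h import *
f=3.5
for n,p in {"topL":(340,228),"topLn":(335,262)}.items(): print(n,w2b(plane("top",((p[0]+.5)/f-.5+300,(p[1]+.5)/f-.5+130),.044)))
plan(b2w([-.10,0,0.14]),ori(78.55))
E
```

```text
topL [0.01696594 0.05092125 0.044     ]
topLn [-0.00364938  0.04963197  0.044     ]
n 18 dist [-0.0432  0.0063 -0.0066] rot [  0.2   0.1 -89.8] F [ 0.8 -0.1  0.1] open 0.0505 t 14.725
[[[-0.0, -0.06, 0.01], [0.0, 0.0, -1.0]], [[0.0, -0.06, 0.01], [0.0, 0.0, -1.0]], [[0.01, -0.06, 0.01], [0.0, 0.0, -1.0]], [[0.01, -0.06, 0.01], [0.0, 0.0, -1.0]], [[0.02, -0.06, 0.01], [0.0, 0.0, -1.0]]]
[[[0.02, -0.06, 0.01], [0.0, 0.0, -1.0]], [[0.03, -0.05, 0.01], [0.0, 0.0, -1.0]], [[0.03, -0.05, 0.01], [0.0, 0.0, -1.0]], [[0.04, -0.05, 0.01], [0.0, 0.0, -1.0]], [[0.04, -0.05, 0.01], [0.0, 0.0, -1.0]]]
[[[0.04, -0.04, 0.01], [0.0, 0.0, -1.0]], [[0.05, -0.04, 0.01], [0.0, 0.0, -1.0]], [[0.05, -0.03, 0.01], [0.0, 0.0, -1.0]], [[0.05, -0.03, 0.01], [0.0, 0.0, -1.0]], [[0.06, -0.02, 0.01], [0.0, 0.0, -1.0]]]
[[[0.06, -0.02, 0.01], [0.0, 0.0, -1.0]], [[0.06, -0.01, 0.01], [0.0, 0.0, -1.0]], [[0.06, -0.01, 0.01], [0.0, 0.0, -1.0]]]
```

Emit:
send_rows([
  [[0,-0.06,0],[0,0,-1]],
  [[0,-0.06,0],[0,0,-1]],
  [[0,-0.06,0],[0,0,-1]],
  [[0,-0.06,0],[0,0,-1]],
  [[0.02,-0.06,0],[0,0,-1]],
], fingers=0.6)

```text
time_s: 15.35
tcp_pos: [0.5057, -0.0392, 0.1477]
orientation: [0.612, 0.791, 0.003, 0.005]
force: [0.1, 0.4, -0.7]
opening: 0.0525
```

Emit:
send_rows([
  [[0.02,-0.06,0],[0,0,-1]],
  [[0.03,-0.05,0],[0,0,-1]],
  [[0.03,-0.05,0],[0,0,-1]],
  [[0.04,-0.05,0],[0,0,-1]],
  [[0.04,-0.05,0],[0,0,-1]],
])

```text
time_s: 15.98
tcp_pos: [0.4984, -0.0393, 0.1472]
orientation: [0.42, 0.908, 0.002, 0.008]
force: [-0.1, 0.0, -0.5]
opening: 0.0522
```

Emit:
send_rows([
  [[0.04,-0.04,0],[0,0,-1]],
  [[0.05,-0.04,0],[0,0,-1]],
  [[0.05,-0.03,0],[0,0,-1]],
  [[0.05,-0.03,0],[0,0,-1]],
  [[0.06,-0.02,0],[0,0,-1]],
])

```text
time_s: 16.6
tcp_pos: [0.4914, -0.0396, 0.1468]
orientation: [0.206, 0.978, -0.0, 0.011]
force: [0.4, 0.2, 0.1]
opening: 0.0524
```

```bash
python3 - <<'E'
from h import *
s=telemetry.state();print(s["joints"])
plan(b2w([-.10,0.002,0.12]),ori(78.55,40))
E
```

```text
[-0.30878623  0.46122754  1.85043661  0.00273118  0.80873907 -1.46574113]
n 9 dist [-0.021   0.0091 -0.0268] rot [ -4.2 -38.6 -11.9] F [0.4 0.2 0.1] open 0.0524 t 16.6
[[[0.07, -0.0, 0.07], [-0.09, -0.86, -0.26]], [[0.07, 0.0, 0.07], [-0.09, -0.86, -0.26]], [[0.08, 0.0, 0.06], [-0.09, -0.86, -0.26]], [[0.08, 0.0, 0.06], [-0.09, -0.86, -0.26]], [[0.08, 0.0, 0.05], [-0.09, -0.86, -0.26]]]
[[[0.09, 0.01, 0.04], [-0.09, -0.86, -0.26]], [[0.09, 0.01, 0.04], [-0.09, -0.86, -0.26]], [[0.09, 0.01, 0.03], [-0.09, -0.86, -0.26]], [[0.09, 0.01, 0.02], [-0.09, -0.86, -0.26]]]
```

```bash
python3 - <<'E'
from h import *
plan(b2w([-.03,0.002,0.13]),ori(78.55,38))
E
```

```text
n 8 dist [ 0.0476 -0.0048 -0.0168] rot [ -4.  -36.6 -11.9] F [0.4 0.2 0.1] open 0.0524 t 16.6
[[[-0.14, 0.05, 0.06], [-0.1, -0.92, -0.3]], [[-0.14, 0.04, 0.07], [-0.1, -0.92, -0.3]], [[-0.13, 0.04, 0.08], [-0.1, -0.92, -0.3]], [[-0.13, 0.03, 0.09], [-0.1, -0.92, -0.3]], [[-0.12, 0.03, 0.1], [-0.1, -0.92, -0.3]]]
[[[-0.11, 0.03, 0.11], [-0.1, -0.92, -0.3]], [[-0.1, 0.02, 0.12], [-0.1, -0.92, -0.3]], [[-0.09, 0.02, 0.13], [-0.1, -0.92, -0.3]]]
```

Emit:
send_rows([
  [[-0.2,0.05,0.06],[-0.1,-0.92,-0.3]],
  [[-0.2,0.04,0.07],[-0.1,-0.92,-0.3]],
  [[-0.2,0.04,0.08],[-0.1,-0.92,-0.3]],
  [[-0.15,0.03,0.09],[-0.1,-0.92,-0.3]],
  [[-0.12,0.03,0.1],[-0.1,-0.92,-0.3]],
])

```text
time_s: 17.23
tcp_pos: [0.5375, -0.0485, 0.1385]
orientation: [0.135, 0.966, -0.023, 0.22]
force: [0.5, 0.9, -0.5]
opening: 0.0525
```

```bash
python3 - <<'E'
from h import *
s=telemetry.state();print(s["joints"],w2b(s["tcp_pos"]))
plan(b2w([-.03,0.002,0.13]),ori(78.55,38))
E
```

```text
[-0.31564203  0.46339216  2.06599273  0.19046773  0.17003434 -1.78827956] [-0.0306211  -0.00229785  0.13851328]
n 3 dist [ 0.0015  0.0041 -0.0085] rot [ -1.5 -12.4  -4.2] F [ 0.5  0.9 -0.5] open 0.0525 t 17.225
[[[0.03, 0.03, 0.07], [-0.1, -0.83, -0.28]], [[0.03, 0.04, 0.06], [-0.1, -0.83, -0.28]], [[0.04, 0.04, 0.06], [-0.1, -0.83, -0.28]]]
```

Tilting to 40° brings joint 5 close to its zero limit. A tilt of about 15° also works: the finger's front corner pushes the upper riser and its tip presses the ledge. I'll use that, moving diagonally.

```bash
python3 - <<'E'
from h import *
plan(b2w([-.05,0.003,0.07]),ori(78.55,15))
E
```

```text
n 3 dist [-0.0179  0.009  -0.0685] rot [-0.6 10.6 -4.4] F [ 0.5  0.9 -0.5] open 0.0525 t 17.225
[[[0.39, 0.02, 0.44], [-0.04, 0.71, -0.29]], [[0.37, 0.03, 0.47], [-0.04, 0.71, -0.29]], [[0.34, 0.04, 0.49], [-0.04, 0.71, -0.29]]]
```

Emit:
send_rows([
  [[0.4,0.03,0.2],[0,0.7,-0.3]],
  [[0.35,0.03,0.4],[0,0.7,-0.3]],
  [[0.2,0.03,0.5],[0,0.7,-0.3]],
  [[0,0,0],[0,0,0]],
])

```text
time_s: 17.73
tcp_pos: [0.522, -0.0404, 0.0808]
orientation: [0.098, 0.987, -0.019, 0.129]
force: [-0.3, -0.0, -0.4]
opening: 0.0523
```

```bash
python3 - <<'E'
from h import *
s=telemetry.state();print(s["joints"],w2b(s["tcp_pos"]))
plan(b2w([-.045,0.003,0.037]),ori(78.55,15))
s=eyes.read_camera("scene");t=eyes.read_camera("top")
cv2.imwrite("pics/b1.png",cv2.resize(s[60:220,280:460],(675,600)))
cv2.imwrite("pics/b2.png",cv2.resize(t[130:290,300:520],(770,560)))
E
```

```text
[-0.29944831  0.5739041   2.00379254  0.04763343  0.30412502 -1.71492437] [-0.04743375  0.00250144  0.08079608]
n 2 dist [ 0.0025  0.     -0.0438] rot [-0.7 -0.1  0.1] F [-0.3 -0.  -0.4] open 0.0523 t 17.725
[[[0.11, 0.01, 0.54], [-0.07, -0.01, 0.01]], [[0.11, 0.01, 0.54], [-0.07, -0.01, 0.01]]]
```

View pics/b1.png

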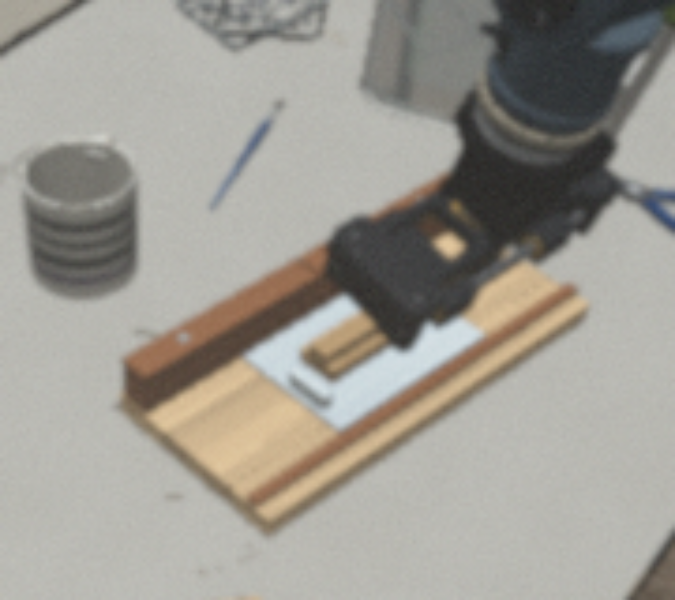

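View pics/b2.png

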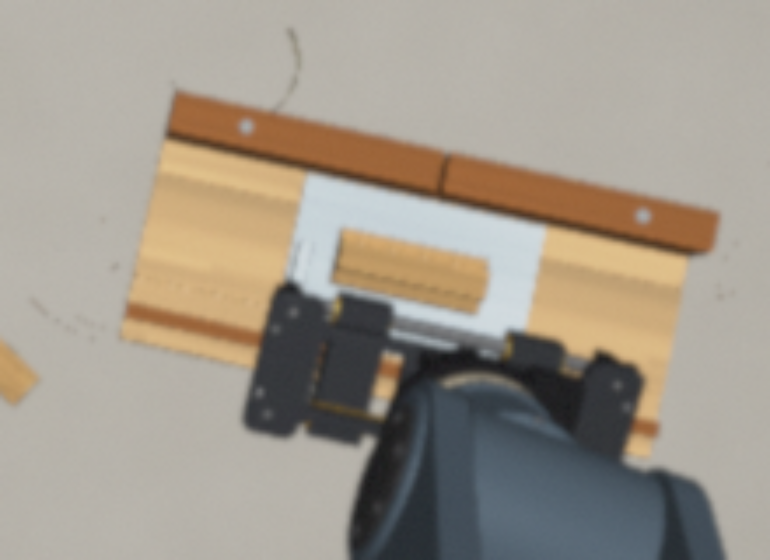

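The top view shows the offcut from about (337,245) to (484,285), parallel to the fence. The gripper is centred in front of it, so I'll lower it.

Emit:
send_rows([
  [[0.11,0,0.4],[-0.05,0,0]],
  [[0.1,0,0.4],[0,0,0]],
  [[0,0,0],[0,0,0]],
])

```text
time_s: 18.2
tcp_pos: [0.5222, -0.0408, 0.0506]
orientation: [0.099, 0.986, -0.017, 0.132]
force: [-0.1, 0.9, 0.6]
opening: 0.0521
```

```bash
python3 - <<'E'
from h import *
s=telemetry.state();print(s["joints"],w2b(s["tcp_pos"]))
f=3.5
for p,z in (((340,228),.044),((490,262),.044),((477,313),.034),((331,282),.034)): print(w2b(plane("top",((p[0]+.5)/f-.5+300,(p[1]+.5)/f-.5+130),z)).round(4))
plan(b2w([-.02,0.003,0.037]),ori(78.55,15))
E
```

```text
[-0.30339448  0.64075187  2.02334847  0.09512463  0.21219393 -1.76488023] [-0.04718313  0.00221436  0.05060316]
[0.017  0.0509 0.044 ]
[ 0.0167 -0.0406  0.044 ]
[-0.0138 -0.0415  0.034 ]
[-0.0148  0.048   0.034 ]
n 1 dist [ 0.0268 -0.0046 -0.0136] rot [-0.4  0.3  0.1] F [-0.1  0.9  0.6] open 0.0521 t 18.2
[[[-0.57, 0.02, 0.51], [-0.08, 0.06, 0.01]]]
```

Emit:
send_rows([
  [[0.07,0,0.3],[-0.05,0.05,0]],
  [[0.0,0,0],[0,0,0]],
  [[0,0,0],[0,0,0]],
])

```text
time_s: 18.58
tcp_pos: [0.5238, -0.0412, 0.0412]
orientation: [0.099, 0.986, -0.015, 0.133]
force: [-0.6, -0.5, 1.5]
opening: 0.0521
```

```bash
python3 - <<'E'
from h import *
s=telemetry.state();print(s["joints"],w2b(s["tcp_pos"]))
plan(b2w([-.018,0.003,0.037]),ori(78.55,15))
E
```

```text
[-0.30616426  0.66271049  2.02382144  0.13143598  0.19015761 -1.80324628] [-0.04552307  0.00208035  0.04116134]
n 1 dist [ 0.0272 -0.0046 -0.0042] rot [-0.2  0.3  0. ] F [-0.6 -0.5  1.5] open 0.0521 t 18.575
[[[-0.64, 0.02, 0.28], [-0.04, 0.07, 0.01]]]
```

Emit:
send_rows([
  [[-0.25,0.02,0.16],[-0.04,0.05,0]],
  [[-0.2,0,0.1],[0,0,0]],
  [[0,0,0],[0,0,0]],
])

```text
time_s: 18.95
tcp_pos: [0.5466, -0.0451, 0.0372]
orientation: [0.098, 0.986, -0.013, 0.132]
force: [-0.0, 0.0, -0.2]
opening: 0.0521
```

```bash
python3 - <<'E'
from h import *
s=telemetry.state();print(s["joints"],w2b(s["tcp_pos"]))
plan(b2w([0,0.003,0.036]),ori(78.55,15))
E
```

```text
[-0.30120796  0.68145333  1.96732105  0.11781755  0.22860705 -1.78441902] [-0.02238741  0.00285164  0.03716908]
n 1 dist [ 0.022  -0.0043 -0.0012] rot [-0.   0.3  0.1] F [-0.   0.  -0.2] open 0.0521 t 18.95
[[[-0.53, 0.0, 0.18], [-0.0, 0.06, 0.01]]]
```

Emit:
send_rows([
  [[-0.19,0,0.06],[0,0,0]],
  [[-0.19,0,0.06],[0,0,0]],
  [[0,0,0],[0,0,0]],
])

```text
time_s: 19.32
tcp_pos: [0.5633, -0.0484, 0.0364]
orientation: [0.098, 0.986, -0.013, 0.132]
force: [-0.5, -0.6, 0.6]
opening: 0.0523
```

```bash
python3 - <<'E'
from h import *
s=telemetry.state();print(s["joints"],w2b(s["tcp_pos"]))
plan(b2w([0.01,0.003,0.036]),ori(78.55,15))
s=eyes.read_camera("scene");t=eyes.read_camera("top")
cv2.imwrite("pics/b3.png",cv2.resize(s[60:220,280:460],(675,600)))
cv2.imwrite("pics/b4.png",cv2.resize(t[130:290,300:520],(770,560)))
E
```

```text
[-0.29743364  0.69147252  1.92491573  0.09955457  0.26093681 -1.76225593] [-0.00538055  0.00291182  0.03636323]
n 1 dist [ 0.0151 -0.003  -0.0004] rot [-0.   0.3  0.1] F [-0.5 -0.6  0.6] open 0.0523 t 19.325
[[[-0.37, 0.0, 0.11], [-0.0, 0.06, 0.01]]]
```

View pics/b3.png

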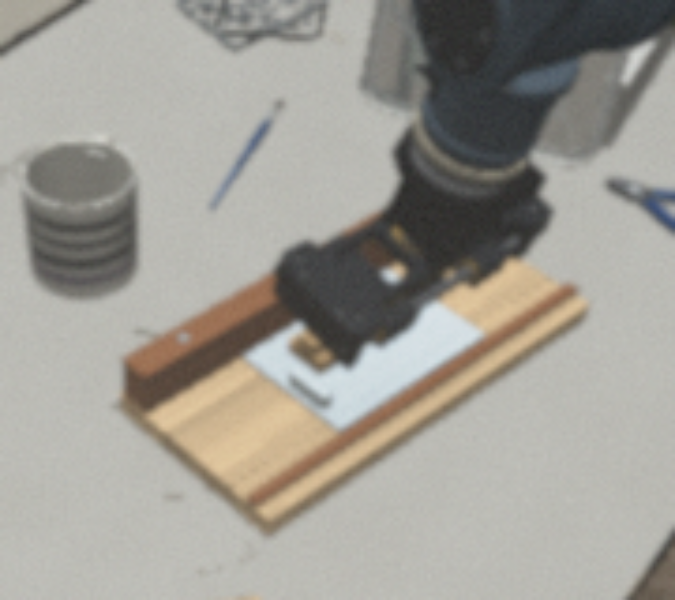

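View pics/b4.png

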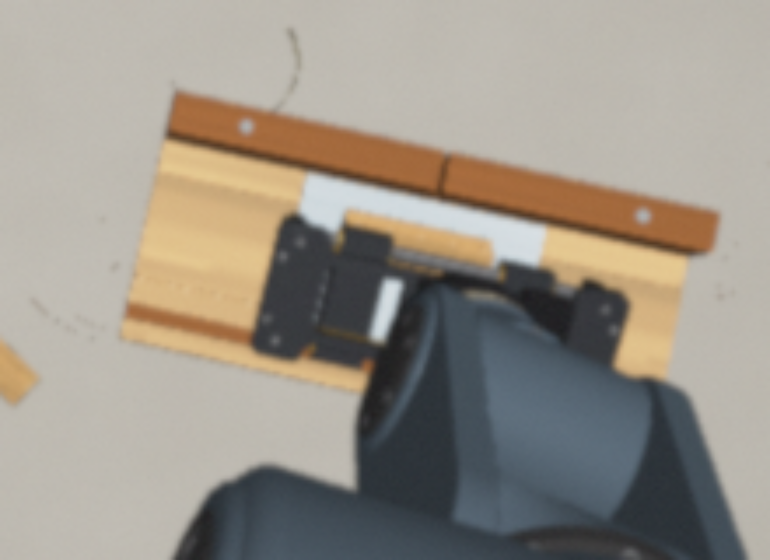

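The offcut is now sliding towards the fence, its back edge from (345,210) to (490,243) and still parallel. I'll continue.

Emit:
send_rows([
  [[-0.15,0,0.05],[0,0,0]],
  [[-0.15,0,0.05],[0,0,0]],
  [[0,0,0],[0,0,0]],
])

```text
time_s: 19.8
tcp_pos: [0.575, -0.0506, 0.0353]
orientation: [0.098, 0.986, -0.013, 0.131]
force: [-1.2, -0.4, 0.1]
opening: 0.0522
```

Emit:
send_rows([
  [[-0.08,0,0.03],[0,0,0]],
  [[0,0,0],[0,0,0]],
])

```text
time_s: 20.05
tcp_pos: [0.5784, -0.0513, 0.0349]
orientation: [0.098, 0.986, -0.013, 0.131]
force: [0.8, 0.2, -0.2]
opening: 0.0526
```

```bash
python3 - <<'E'
from h import *
s=telemetry.state();print(s["joints"],w2b(s["tcp_pos"]), RB.T@s["force"])
plan(b2w([0.012,0.003,0.034]),ori(78.55,15))
t=eyes.read_camera("top")
cv2.imwrite("pics/b5.png",cv2.resize(t[130:290,300:520],(770,560)))
E
```

```text
[-0.29404347  0.70265599  1.88492423  0.08622279  0.29206717 -1.74528016] [0.0099705  0.00308488 0.03491122] [ 0.79727238  0.31630715 -0.23077078]
n 1 dist [ 0.002  -0.0005 -0.0009] rot [0.  0.1 0.1] F [ 0.8  0.2 -0.2] open 0.0526 t 20.05
[[[-0.04, -0.0, 0.04], [0.0, 0.03, 0.01]]]
```

View pics/b5.png

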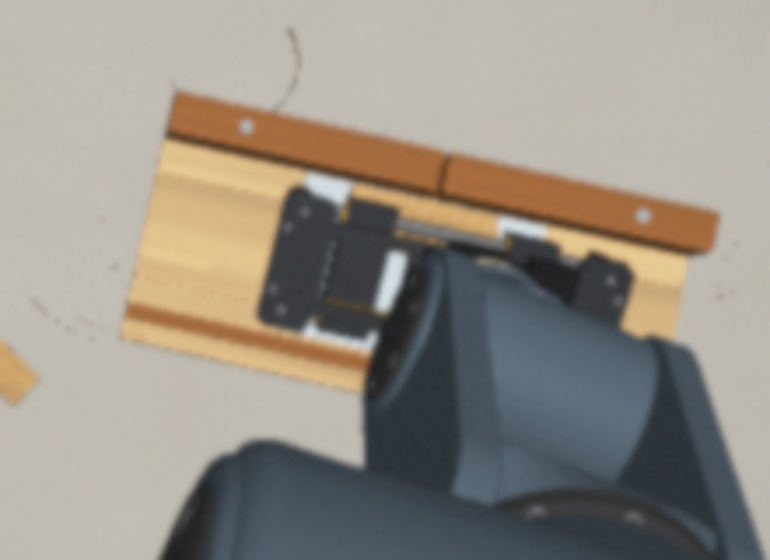

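Only a few mm are left to the fence. I'll take small steps and watch the force.

Emit:
send_rows([
  [[-0.06,0,0.03],[0,0,0]],
  [[0,0,0],[0,0,0]],
])

```text
time_s: 20.35
tcp_pos: [0.5805, -0.0516, 0.0342]
orientation: [0.098, 0.986, -0.013, 0.131]
force: [0.4, 0.0, -0.0]
opening: 0.0523
```

Emit:
send_rows([
  [[-0.06,0,0.03],[0,0,0]],
  [[0,0,0],[0,0,0]],
])

```text
time_s: 20.6
tcp_pos: [0.5826, -0.0519, 0.0336]
orientation: [0.098, 0.987, -0.013, 0.13]
force: [-0.7, 0.2, 1.9]
opening: 0.0518
```

Emit:
send_rows([
  [[-0.06,0,0.02],[0,0,0]],
  [[-0.06,0,0.02],[0,0,0]],
])

```text
time_s: 20.85
tcp_pos: [0.5828, -0.0519, 0.0331]
orientation: [0.098, 0.987, -0.012, 0.125]
force: [-7.9, -1.1, 11.4]
opening: 0.0518
```

Emit:
send_rows([
  [[-0.06,0,0.03],[0,0,0]],
  [[-0.06,0,0.03],[0,0,0]],
])

```text
time_s: 21.1
tcp_pos: [0.5828, -0.0519, 0.0331]
orientation: [0.098, 0.988, -0.011, 0.121]
force: [-8.4, -0.4, 13.1]
opening: 0.052
```

```bash
python3 - <<'E'
from h import *
s=telemetry.state();print(w2b(s["tcp_pos"]), RB.T@s["force"],s["wrist_torque"])
plan(b2w([0.012,0.003,0.034]),ori(78.55,15))
E
```

```text
[0.01437002 0.00335957 0.03310517] [-8.16840676 -2.10275749 13.05706358] [-0.24244363  1.07163877 -0.15332943]
n 1 dist [-0.0024  0.0001  0.0009] rot [ 0.1 -1.1  0.1] F [-8.4 -0.4 13.1] open 0.052 t 21.1
[[[0.05, -0.01, -0.04], [0.02, -0.21, 0.02]]]
```

Emit:
send_rows([
  [[-0.05,0,0.0],[0,0,0]],
  [[-0.05,0,0.0],[0,0,0]],
  [[-0.05,0,0.0],[0,0,0]],
])

```text
time_s: 21.48
tcp_pos: [0.5828, -0.0517, 0.0335]
orientation: [0.098, 0.988, -0.01, 0.115]
force: [-7.3, -1.6, 4.6]
opening: 0.052
```

```bash
python3 - <<'E'
from h import *
s=telemetry.state();print(w2b(s["tcp_pos"]), RB.T@s["force"],s["wrist_torque"])
t=eyes.read_camera("top");sc=eyes.read_camera("scene")
for i in range(3):
    s=telemetry.state();print(w2b(s["tcp_pos"]), RB.T@s["force"]); eyes.read_camera("top")
cv2.imwrite("pics/c1.png",cv2.resize(t[130:290,300:520],(770,560)))
cv2.imwrite("pics/c2.png",cv2.resize(sc[60:220,280:460],(675,600)))
E
```

```text
[0.01435666 0.00347466 0.03350383] [-6.87893931 -3.00433786  4.63971268] [-0.20463549  1.09069246 -0.17059677]
[0.01438335 0.00344773 0.03355579] [-6.51178555 -2.19543312  3.47753861]
[0.01436789 0.00345127 0.03353146] [-5.91415549 -1.76177223  4.25829949]
[0.01439445 0.00343992 0.03353468] [-6.36356431 -2.65235159  3.97035988]
```

View pics/c1.png

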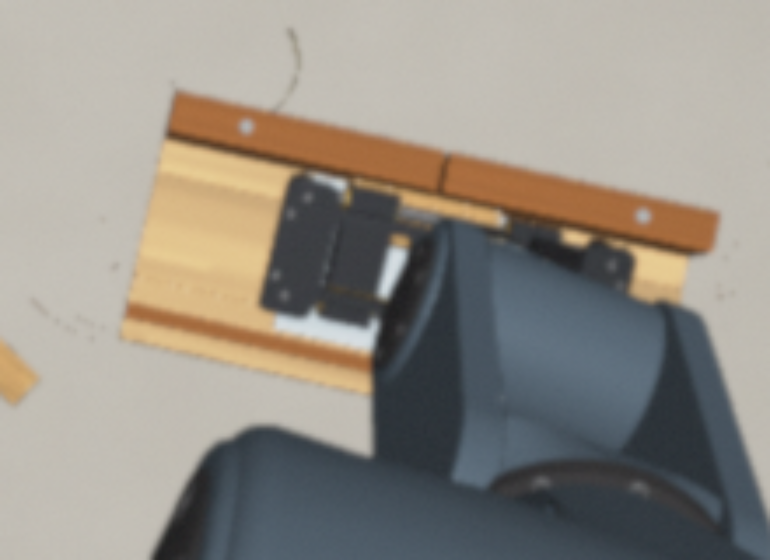

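View pics/c2.png

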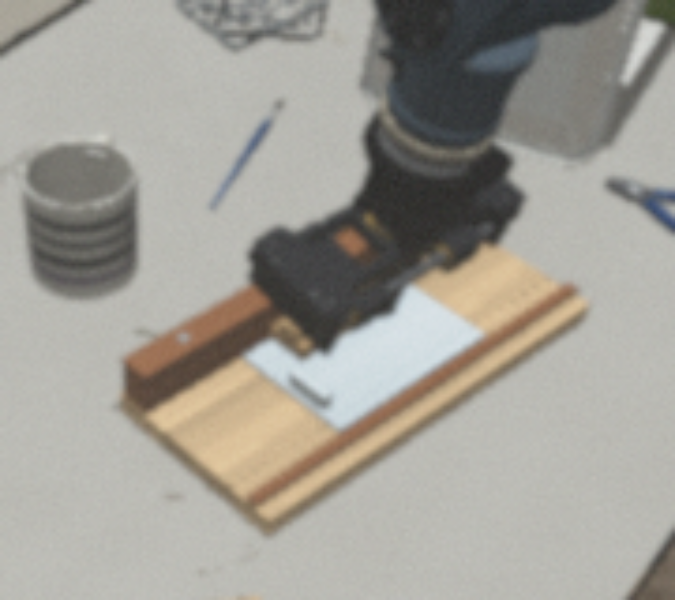

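The offcut is against the fence and flat on the cover, with about 6 N on the fence and 4 N down. I'll raise the downward push a little and take out some of the sideways load.

Emit:
send_rows([
  [[-0.055,-0.015,0.012],[0,0,0]],
  [[-0.055,-0.015,0.012],[0,0,0]],
])

```text
time_s: 21.98
tcp_pos: [0.5828, -0.0519, 0.0333]
orientation: [0.098, 0.989, -0.009, 0.111]
force: [-9.1, 2.3, 10.9]
opening: 0.0523
```

```bash
python3 - <<'E'
from h import *
for i in range(6):
    s=telemetry.state();print(s["time_s"],w2b(s["tcp_pos"]).round(5), (RB.T@s["force"]).round(2),np.abs(s["qvel"]).max().round(4)); sc=eyes.read_camera("scene")
cv2.imwrite("pics/c3.png",cv2.resize(sc[120:165,335:395],(800,600),interpolation=cv2.INTER_CUBIC))
t=eyes.read_camera("top")
cv2.imwrite("pics/c4.png",cv2.resize(t[175:205,385:460],(800,320),interpolation=cv2.INTER_CUBIC))
E
```

```text
21.975 [0.01441 0.00334 0.03335] [-9.4   0.47 10.91] 0.0602
22.025 [0.01439 0.00332 0.03336] [-8.31  0.5   9.86] 0.0072
22.075 [0.01437 0.00333 0.03335] [-8.47  0.84  9.64] 0.0063
22.125 [0.01436 0.00336 0.03334] [-7.1   0.64  9.33] 0.0032
22.175 [0.01439 0.00335 0.03338] [-8.48  0.31 10.54] 0.0031
22.225 [0.01437 0.00335 0.03337] [-7.71  0.97  8.97] 0.0013
```

View pics/c3.png

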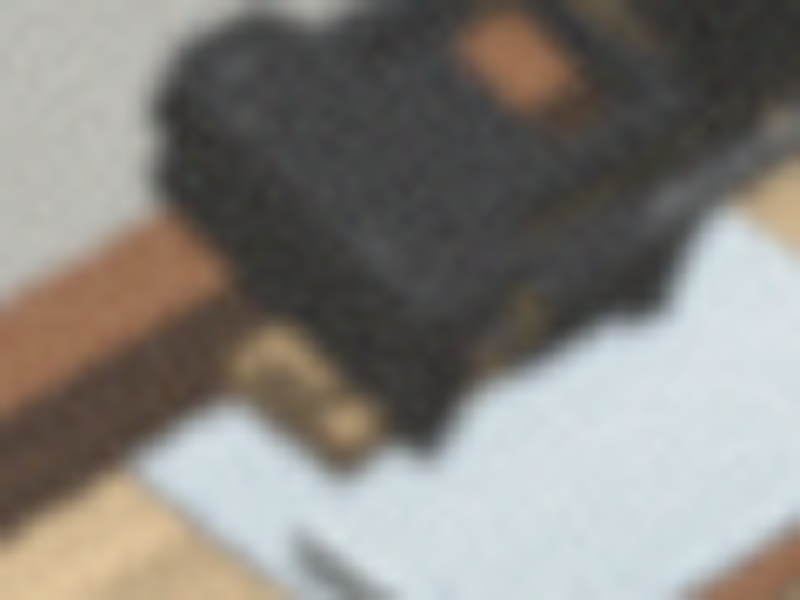

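View pics/c4.png

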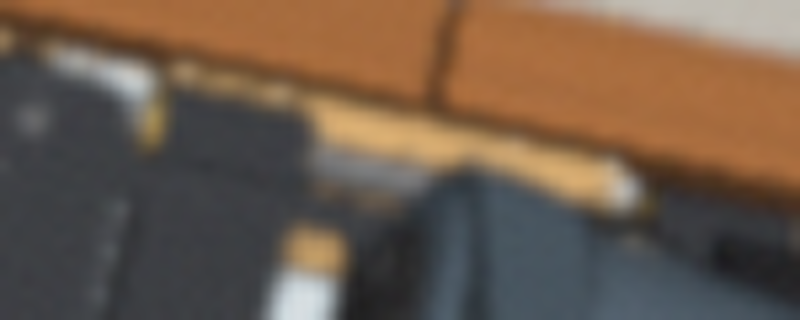

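```bash
python3 - <<'E'
from h import *
f=800/75
for p in((165,75),(160,110),(612,165),(605,205)): print([w2b(plane("top",((p[0]+.5)/f-.5+385,(p[1]+.5)/f-.5+175),z)).round(4) for z in(.034,.044)])
s=telemetry.state();print((RB.T@s["force"]).round(2))
E
```

```text
[array([0.0474, 0.0486, 0.034 ]), array([0.0457, 0.05  , 0.044 ])]
[array([0.0403, 0.0481, 0.034 ]), array([0.0387, 0.0496, 0.044 ])]
[array([ 0.0493, -0.0416,  0.034 ]), array([ 0.0476, -0.0392,  0.044 ])]
[array([ 0.0412, -0.0418,  0.034 ]), array([ 0.0396, -0.0394,  0.044 ])]
[-7.1   1.26 10.6 ]
```

```bash
python3 - <<'E'
from h import *
from plant import job_done
print(job_done())
s=telemetry.state();print(s["time_s"],w2b(s["tcp_pos"]).round(5),(RB.T@s["force"]).round(2))
E
```

```text
the job is handed in; nothing more can be done
None
the job is handed in; nothing more can be done
```

I handed the job in at about 22 s, with the arm still pushing the offcut against the fence and the cover. The system gave no verdict.

- **Cover:** I pushed the lug until it hit its stop (about 19 N). The image measurement then put the cover within about 1.3 mm of shut.
- **Offcut:** I gripped the largest stepped piece, laid it on the cover parallel to the fence and let go. I then slid it to the fence and pressed it with both fingertips.
- **Last checks:** The push was steady at about 7–8 N towards the fence and 9–10.5 N down, with about 1 N sideways, so about 12–13 N in total.
    - The offcut's middle measured about 4 mm from the saw slot.
    - It looked flat on the cover. Its back edge was within about 1–3 mm of the fence line, and its two ends differed by about 2 mm over 90 mm, which is about what the cameras can resolve.
- **Departure from the advice:** I pushed with the gripper tilted only about 13–15°, not 30–45°. Joint 5 was already near its limit at 25°.
- **Not measured:**
    - The forces come from the wrist reading. I assumed they pass through the offcut to the fence and cover.
    - I did not measure the sanding block, glue bottle or tape roll again. The arm never went down close to them.

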